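# Lock the portafilter into the espresso machine

## Robot

A 6-joint arm with a two-finger parallel gripper is mounted at the origin on the work surface; the furniture and walls round the work are solid. World frame = base frame: x ahead of the robot, y to its left, z up, the work surface at z = 0. Lengths are in m, angles in degrees, forces in N, time in s.
With the tool pointing down it reaches from about 0.3 to 0.75 m from the base axis. Payload 8.5 kg.
Tool frame: the origin (TCP) lies at the very end of the fingers, on their centre line; the grasp point (between the pads) lies grasp_offset behind it (grasp_offset is the distance from the TCP to the grasp point, in m); x points along the fingers, z is the direction in which the jaws open and shut, and the axes are right-handed (so a half turn about x gives the same grasp; the last joint's range is limited). The gripper opens to 85 mm and grips with 20 to 120 N. Pads are 22 mm wide; open, the fingers measure 114 mm over their backs; the gripper's body (76 mm by 85 mm) begins 54 mm behind the grasp point. The pads swing forward as they close: fully open they stand 13 mm farther back than shut.
Start: joints at [-78.283, 21.807, 74.336, -0, 83.858, -12.336], TCP at [0.224, -0.502, 0.231] pointing down, gripper open.
Joint ranges: [-178.18, 178.18], [-50.72, 133.34], [12.68, 142.11], [-81.47, 261.47], [9.98, 163.14], [-165.26, 165.26]. Speed limits (degrees/s): [136.94, 136.94, 180, 180, 180, 180].

## Interface

Orientations are given as a 3x3 rotation matrix whose columns are the frame's x, y, z axes.
In Python, from rig import observe, get_image, close_job, recognise, grasp_offset gives the robot as it stands.
- The arm moves only by the tool drive_tool, never from a script. Its argument "targets" is a list that holds one entry, the list of rows, each a list of 7 numbers: the shift along the tool's x, y, z in units of 50 mm (1.0 is 50 mm), then the turn, a rotation vector about the tool's x, y, z in rad, then the opening, from -1 (shut) to 1 (fully open), so that 0 is half open. A call has 1 to 5 rows; each row shifts and turns the commanded pose from where the row before left it, along the tool's axes as they then stand; what a row does not reach is not made up. A row lasts 1/10 s, in which the tool goes at most 50 mm and 8.59 degrees, less where a joint would pass 70% of its speed; a pose out of reach is approached as far as the arm can. A call is refused whole if a number of a shift passes 1 or a number of a turn 0.15, either way. A call with a gripper value outside its range is refused whole. The fingers move at their own pace and stop on an object; "force" is the grip in N (left out, the last holds). Time passes only in rows, so rows that do not move let the fingers close. It gives the time, the measured TCP pose, the force and the opening at its end, in the units of the state.
- observe(): the state, without advancing time (a new reading comes with each control period).
- get_image(name): name is "scene" or "top"; returns a dict with "image" (384x512x3 uint8, red, green, blue), "fx", "fy", "cx", "cy" (pixels), "rvec" (rotation vector, rad) and "tvec" (3), from world to camera coordinates, as OpenCV has them. Camera axes: x right, y down, z forward; pixel columns grow to the right and rows downward; lengths in m; the calibration is good to about 2 mm. A picture is of the moment at which its call begins. There is no depth.
- close_job(): hands the job in, once; it reports no verdict.
Trained networks look in a picture, given as the dict that the camera call returned (one of the last four; its "shot" number tells which), for a name from the list of things; names that differ only in an ending like _2 or _b are one class to them, and where a whole thing is asked for, a point or a joint stands for the part that bears it (a point fixed in the world has none). Each returns a list of dicts, best first, with "p" (0 to 1); they miss things now and then, are a little off and sometimes report something else, mostly with a low value. They report only what shows in the picture. A call takes as long as a camera call. They do not tell look-alikes from the thing itself.
- recognise(label, picture): "at" ([column, row] as shares, 0 to 1, of the picture: columns of its width, rows of its height, amid what is visible of it).
The state is a dict: "time_s": time; "q": joint angles; "qvel": joint speeds; "joint_efforts": joint torques, N m; "position": TCP position; "tool_rot": TCP orientation; "ft_force": force on the tool from outside, world axes, zero at the start; "wrist_torque": the same for the moment, N m; "grip_width": finger opening in m.
Only numpy, scipy, OpenCV 4.12 (cv2) and the standard library are available. Lean on these libraries where they do the work, as an engineer would, in place of code of your own. Each camera call takes 0.05 s, during which the arm holds its last target.

## Task

Lock the empty portafilter into the espresso machine so that it can warm up: take it by its handle, bring it up under the group head with the handle to the left of the machine's front, and feel for the spot where its two lugs go up into the gaps of the locking ring. Then turn the handle to the right (anticlockwise from above) until it is fully home and drawn up tight, and let go, leaving it hanging level. Leave the shot glass standing where it is on the drip tray, and the tin, the jar and the tamper where they are.

Things in the scene. Friction and masses are not known exactly. Their poses are not given: they have to be found in the camera images.
- portafilter: Loose empty portafilter, 0.13 to 0.2 kg: steel head 66 mm across, 56 mm high, with one straight black handle, standing on the table. Origin: centre of the head's underside, z up. The handle points to its own -x, level, its axis 28 mm above the origin; the grip, 26 mm wide and 25 mm high, runs from 60 to 165 mm from the origin.
- handle_grip (a point): A good place to hold the portafilter: centre of the handle's grip, 120 mm from the head's axis; axes as the portafilter's. The centre of mass is about 20 mm from the head's axis; a firm grip (80 N or more) keeps it level.
- rim (a point): Centre of the portafilter's rim, 56 mm above its origin; the rim tapers in its last 4 mm from 66 to 60 mm across. Below it two lugs stand out at the portafilter's own +y and -y (either side of the handle): 19 mm wide, out to 40.5 mm from the axis, 44 to 49 mm above its origin. Treat the head as solid.
- espresso_machine: Fixed steel espresso machine, base 175 x 150 mm, 290 mm tall. Origin: on the table right below the axis of its group head. Its front faces its own -x; the left of a person facing the front is its own +y. Column behind the head (x above 50 mm), steam wand at its -y side, drip grille 33 mm above the table.
- group_mouth (a point): Centre of the underside of the group head, a bell 104 mm across, 180 mm above the table; axes as the machine's. Flush in it is a bayonet ring, bore 70 mm, with two opposite gaps for the lugs (about 5 degrees of play either way). Elsewhere the lugs stop on the ring's flat underside, when the portafilter's origin is 49 mm below this point.
- group_ring_top (a point): Point on the group axis 9 mm above group_mouth, at the top of the ring; axes as the machine's. The ring is hidden from above and not always fitted at the same angle: the lugs meet its gaps when the handle points somewhere from 42 to 68 degrees left of straight out of the machine's front (portafilter yaw = machine yaw minus 42 to 68 degrees).
- gasket_face (a point): Centre of the sprung gasket inside the head, 18 mm above group_mouth; the risen rim meets it (portafilter origin 38 mm under group_mouth): 1.5 N, then 3.5 N/mm, 6 mm of give. Then anticlockwise: ramps lift the lugs 3 mm more in 41 degrees, then a flat and a hard stop 56 degrees past mid-gap, where friction holds it (origin 35 mm under group_mouth). Turning takes 1 to 6 N at the grip.
- shot_glass: Loose shot glass, 46 mm across, 57 mm tall, standing on the drip tray below the group head; origin under its centre.
- fruit_tin: Loose closed food tin, 75 mm across, 58 mm tall; origin under its centre.
- jam_jar: Loose closed jar, 60 mm across, 85 mm tall; origin under its centre.
- tamper: Loose coffee tamper standing on its 57 mm foot, 85 mm tall; origin under its centre.
Not all that is in view belongs to the job. What is shaped like the shot_glass but blue or purple is not meant.

How it is judged:
By the outcome, as a careful person would: the job done as asked, in the order asked, and still so for the second after the job is handed in, with the robot touching nothing.
It also fails if it takes over 64 s, if anything falls off the work surface, if the arm or the gripper's body presses on something with over 40 N, if the wrist force passes 120 N, or if a joint passes its speed limit or range.

## Working session

There is one attempt and no reset: what is moved stays moved. The work goes in short steps, Python scripts to look and compute and a tool call to move; the robot and the scene stay as the last step left them, time stands still between calls to the robot, and variables do not carry over. Pictures are saved under pics/ and viewed, and the job is handed in when it is done.

Besides the shell and the picture viewer there is one more tool, called after "Emit:" by a JSON object that holds its "api" and its "payload". drive_tool: Moves the arm, as the interface text tells. Its arguments: {"type":"object","properties":{"targets":{"type":"array"},"force":{"type":"number"}},"required":["targets"]}

```bash
ls; mkdir -p pics; cat > h.py <<'E'
import numpy as np,cv2
from rig import observe,get_image,close_job,recognise,grasp_offset
def save(p,n): cv2.imwrite('pics/'+n,cv2.cvtColor(p['image'],cv2.COLOR_RGB2BGR))
def cam(p):
    R=cv2.Rodrigues(np.array(p['rvec'],float))[0]; t=np.array(p['tvec'],float).ravel(); return R,t
def ray(p,uv):
    R,t=cam(p); d=R.T@np.array([(uv[0]-p['cx'])/p['fx'],(uv[1]-p['cy'])/p['fy'],1]); return -R.T@t,d/np.linalg.norm(d)
def proj(p,X):
    R,t=cam(p); c=R@np.array(X,float)+t; return np.array([p['fx']*c[0]/c[2]+p['cx'],p['fy']*c[1]/c[2]+p['cy']])
def tri(rs):
    A=sum(np.eye(3)-np.outer(d,d) for o,d in rs); b=sum((np.eye(3)-np.outer(d,d))@o for o,d in rs)
    X=np.linalg.solve(A,b); return X,[np.linalg.norm((np.eye(3)-np.outer(d,d))@(X-o)) for o,d in rs]
def onz(p,uv,z):
    o,d=ray(p,uv); return o+d*(z-o[2])/d[2]
E
cat > a.py <<'E'
from h import *
import pickle
s=get_image('scene');t=get_image('top');save(s,'s0.png');save(t,'t0.png')
pickle.dump((s,t),open('im0.pkl','wb'))
o=observe();print(o['time_s'],o['position'],o['tool_rot'],o['ft_force'],o['grip_width'],grasp_offset)
for n in ['portafilter','handle_grip','rim','espresso_machine','group_mouth','shot_glass','fruit_tin','jam_jar','tamper']:
    for nm,p in(('s',s),('t',t)):
        try:r=recognise(n,p)
        except Exception as e: print(n,e);continue
        print(n,nm,[(round(x['p'],2),[round(x['at'][0]*512),round(x['at'][1]*384)]) for x in r[:4]])
for nm,p in(('s',s),('t',t)): print(nm,ray(p,(p['cx'],p['cy'])),p['fx'])
E
python3 a.py
```

```text
pics
0.1 [ 0.22411443 -0.50198175  0.2307634 ] [[-2.66273045e-04  9.13154838e-01  4.07612771e-01]
 [ 1.31229589e-03  4.07612753e-01 -9.13153942e-01]
 [-9.99999103e-01  2.91760284e-04 -1.30686563e-03]] [-0.53568487 -0.32960431 -0.22793819] 0.08538766173126769 0.0187
portafilter s [(0.71, [340, 260])]
portafilter t [(0.58, [186, 168])]
handle_grip s [(0.91, [335, 257])]
handle_grip t [(0.57, [190, 168])]
rim s [(0.95, [338, 257])]
rim t [(0.78, [187, 164]), (0.58, [366, 231])]
espresso_machine s [(0.71, [203, 192])]
espresso_machine t [(0.58, [303, 177])]
group_mouth s [(0.6, [206, 194])]
group_mouth t [(0.93, [304, 177])]
shot_glass s [(0.8, [240, 193]), (0.79, [221, 224]), (0.68, [271, 262]), (0.56, [281, 237])]
shot_glass t [(0.7, [237, 176]), (0.65, [243, 152])]
fruit_tin s [(0.63, [284, 197])]
fruit_tin t [(0.59, [246, 230])]
jam_jar s [(0.82, [160, 176])]
jam_jar t [(0.81, [367, 229])]
tamper s []
tamper t [(0.61, [326, 243])]
s (array([1.19262355, 0.07440365, 0.89116123]), array([-0.68398967, -0.16085739, -0.71153568])) 400.77447851207853
t (array([ 0.4144121 , -0.10447214,  1.45232799]), array([ 0.05146458,  0.02290303, -0.99841216])) 466.1560629007034
```

View pics/s0.png

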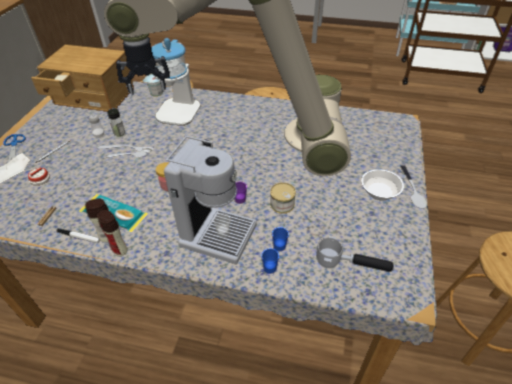

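View pics/t0.png

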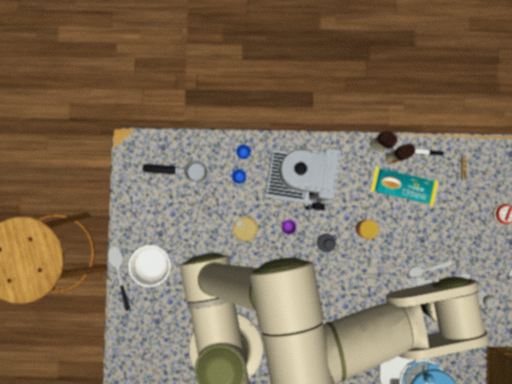

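```bash
python3 -c "
import cv2
t=cv2.imread('pics/t0.png');s=cv2.imread('pics/s0.png')
cv2.imwrite('pics/t0z.png',cv2.resize(t[100:280,140:390],None,fx=3.2,fy=3.2,interpolation=3))
cv2.imwrite('pics/s0z.png',cv2.resize(s[60:300,140:390],None,fx=2.5,fy=2.5,interpolation=3))
"
```

```text
(no output)
```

View pics/t0z.png

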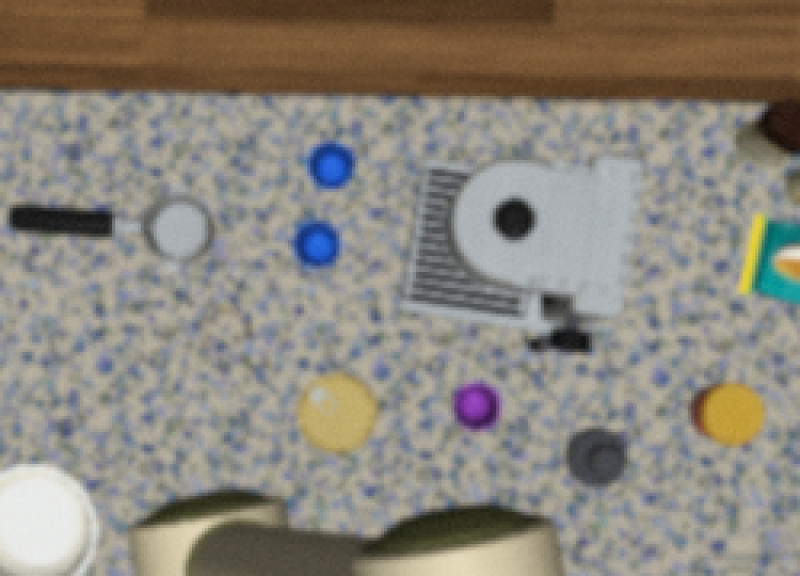

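View pics/s0z.png

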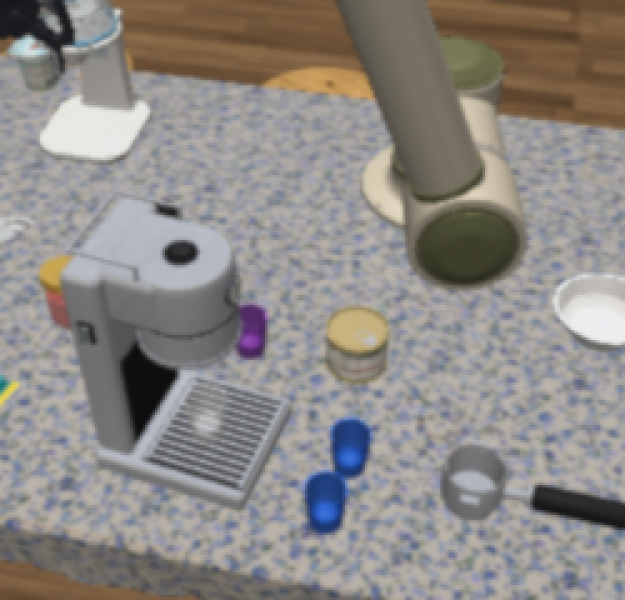

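The scene view shows the machine at (205,195), the portafilter head at (330,253) and its black handle to (392,264). In the top view the machine's front faces left (world +y), the head is at (196,171), and the handle runs from (144,168) to (175,170). The steel-coloured glass is hardly visible on the tray. The blue and purple ones are decoys.

```bash
cat > b.py <<'E'
from h import *
import pickle
s,t=pickle.load(open('im0.pkl','rb'))
def zoom(p,x0,y0,x1,y1,f,n):
    im=cv2.cvtColor(p['image'],cv2.COLOR_RGB2BGR)[y0:y1,x0:x1]
    im=cv2.resize(im,None,fx=f,fy=f,interpolation=2)
    for x in range((x0+9)//10*10,x1,10): cv2.line(im,(int((x-x0+.5)*f),0),(int((x-x0+.5)*f),6 if x%50 else 14),(0,0,255),1)
    for y in range((y0+9)//10*10,y1,10): cv2.line(im,(0,int((y-y0+.5)*f)),(6 if y%50 else 14,int((y-y0+.5)*f)),(0,0,255),1)
    cv2.imwrite('pics/'+n,im)
zoom(t,130,140,230,200,8,'z1.png');zoom(s,300,220,400,290,8,'z2.png');zoom(t,255,140,355,215,8,'z3.png');zoom(s,155,130,265,265,4.4,'z4.png')
E
python3 b.py
```

```text
(no output)
```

View pics/z1.png

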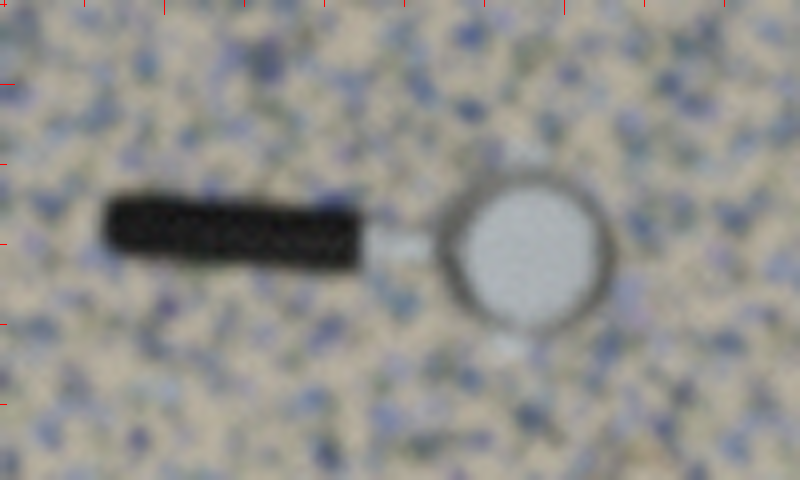

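View pics/z2.png

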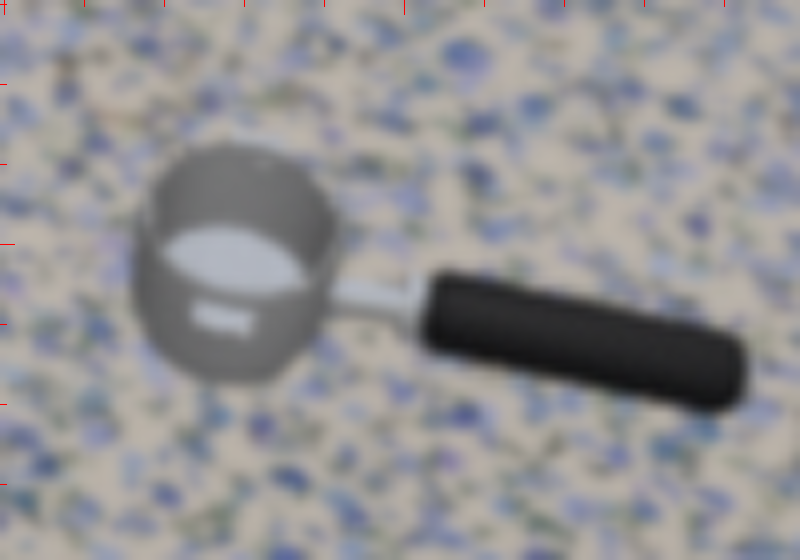

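View pics/z3.png

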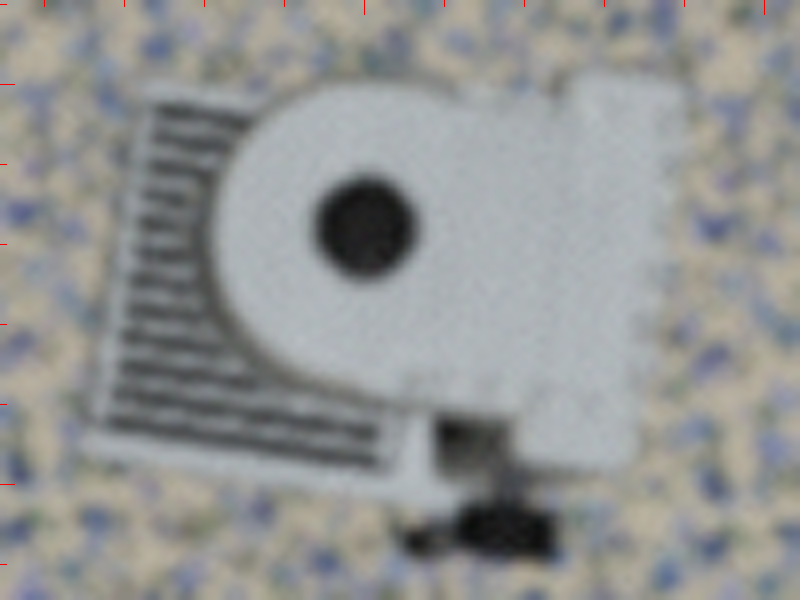

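View pics/z4.png

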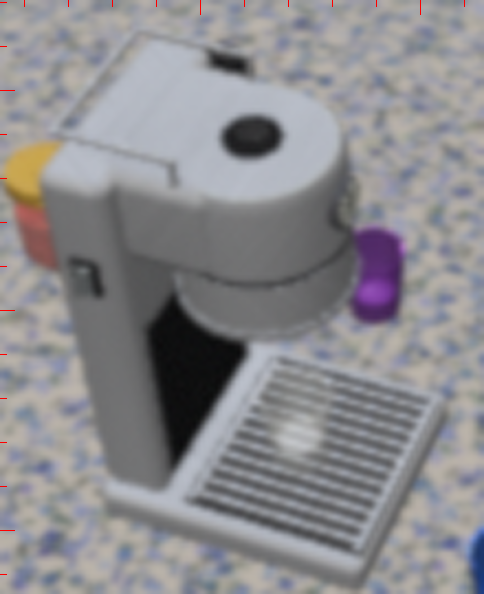

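```bash
cat > c.py <<'E'
from h import *
import pickle
from scipy.optimize import least_squares
s,t=pickle.load(open('im0.pkl','rb'))
Z1=lambda x,y:(130+x/8-.5,140+y/8-.5)
Z2=lambda x,y:(300+x/8-.5,220+y/8-.5)
Z3=lambda x,y:(255+x/8-.5,140+y/8-.5)
Z4=lambda x,y:(155+x/4.4-.5,130+y/4.4-.5)
def T(v,P):
    x,y,a=v[:3]; c,n=np.cos(a),np.sin(a); return [x+c*P[0]-n*P[1],y+n*P[0]+c*P[1],P[2]]
# portafilter
obs=[(t,Z1(527,250),[0,0,.056]),(t,Z1(103,225),[-.165,0,.028]),(t,Z1(362,239),[-.060,0,.028]),
 (t,Z1(528,153),[0,.0405,.0465]),(t,Z1(508,348),[0,-.0405,.0465]),
 (s,Z2(745,365),[-.165,0,.028]),(s,Z2(428,312),[-.060,0,.028])]
f=lambda v:np.concatenate([proj(p,T(v,P))-np.array(uv) for p,uv,P in obs])
# note handle end faces in scene
best=None
for sg in(1,-1):
  r=least_squares(f,[.5,.1,-np.pi/2],loss='soft_l1'); 
print('pf',r.x[:2],np.degrees(r.x[2]));print(r.fun.reshape(-1,2).round(1))
print('tri knob',tri([ray(t,Z3(365,227)),ray(s,Z4(252,137))]))
print('tri handle end/near',tri([ray(t,Z1(103,225)),ray(s,Z2(745,365))]),tri([ray(t,Z1(362,239)),ray(s,Z2(428,312))]))
# rim in scene: ellipse outer of top: x 150..338?, y 143 top
obs2=[(t,Z3(148,90),'fl',.033),(t,Z3(90,450),'fr',.033),(s,Z4(443,400),'fr',.033),(s,Z4(360,578),'fl',.030)]
def g(v):
    out=[]
    for p,uv,k,z in obs2:
        out.append(proj(p,T(v,[v[3],.075 if k=='fl' else -.075,z]))-np.array(uv))
    out.append(proj(t,T(v,[0,0,v[4]]))-np.array(Z3(365,227)))
    out.append(proj(s,T(v,[0,0,v[4]]))-np.array(Z4(252,137)))
    # bell underside silhouette in scene
    C=np.array([proj(s,T(v,[.052*np.cos(a),.052*np.sin(a),.18])) for a in np.linspace(0,2*np.pi,181)])
    out.append([C[:,0].min()-Z4(174,0)[0], C[:,1].max()-Z4(0,341)[1]])
    out.append([C[:,0].max()-Z4(358,0)[0],0])
    return np.concatenate(out)
r=least_squares(g,[.5,-.15,-np.pi/2,-.09,.29],loss='soft_l1')
print('mach',r.x,np.degrees(r.x[2]));print(r.fun.reshape(-1,2).round(1))
E
python3 c.py
```

```text
pf [0.53907245 0.10444443] -92.53239477783693
[[-1.5 -0.5]
 [-0.3  0. ]
 [ 1.1  0.5]
 [-0.1 -1.3]
 [ 0.4  0.9]
 [ 0.7  0.8]
 [-1.  -1.5]]
tri knob (array([ 0.53063229, -0.19713694,  0.28201183]), [np.float64(0.00012219322078162647), np.float64(0.00012219322078166556)])
tri handle end/near (array([0.54620863, 0.2672381 , 0.03069017]), [np.float64(0.00029911653893331913), np.float64(0.00029911653893330113)]) (array([0.54344091, 0.16804316, 0.02501617]), [np.float64(0.0004077404802098694), np.float64(0.00040774048020987124)])
mach [ 0.53182427 -0.19765647 -1.6949177  -0.07682139  0.28255515] -97.11163061000687
[[-0.7 -3.1]
 [-0.5  0.3]
 [ 0.3 -3.3]
 [-1.1 -1.9]
 [ 0.3 -0.5]
 [-0.3  0.1]
 [ 0.3  0.2]
 [ 0.2  0. ]]
```

```bash
cat >> c.py <<'E'
print('----')
def yawof(a,b,p,z):
    A=onz(p,a,z);B=onz(p,b,z);return np.degrees(np.arctan2(B[1]-A[1],B[0]-A[0])),A.round(4),B.round(4)
print('front edge',yawof(Z3(90,450),Z3(148,90),t,.033))
print('side edge',yawof(Z3(90,450),Z3(400,500),t,.033))
print('slat',yawof(Z3(105,420),Z3(380,462),t,.033))
print('slat2',yawof(Z3(125,330),Z3(225,345),t,.033))
print('front edge s',yawof(Z4(360,578),Z4(443,400),s,.03))
print('side edge s',yawof(Z4(108,495),Z4(360,578),s,.03))
print('slats s',yawof(Z4(190,500),Z4(357,548),s,.033),yawof(Z4(270,358),Z4(425,400),s,.033))
print('column back edge top',yawof(Z3(630,460),Z3(685,90),t,.29))
v=[0.5315,-.1975,np.radians(-98.5)]
im=cv2.resize(cv2.cvtColor(t['image'],cv2.COLOR_RGB2BGR)[140:215,255:355],None,fx=8,fy=8)
im2=cv2.resize(cv2.cvtColor(s['image'],cv2.COLOR_RGB2BGR)[130:265,155:265],None,fx=4.4,fy=4.4)
for xf in(-.077,):
  for z in (.033,0):
    P=[[xf,.075,z],[xf,-.075,z],[xf+.175,-.075,z],[xf+.175,.075,z]]
    for I,p,o,k in((im,t,(255,140),8),(im2,s,(155,130),4.4)):
      q=np.array([(proj(p,T(v,x))-o+.5)*k for x in P]).astype(int); cv2.polylines(I,[q],True,(0,0,255),1)
for z,r in((.18,.052),(.29,.052),(.282,.016)):
    P=[[r*np.cos(a),r*np.sin(a),z] for a in np.linspace(0,6.28,60)]
    for I,p,o,k in((im,t,(255,140),8),(im2,s,(155,130),4.4)):
      q=np.array([(proj(p,T(v,x))-o+.5)*k for x in P]).astype(int); cv2.polylines(I,[q],True,(0,255,0),1)
cv2.imwrite('pics/f3.png',im);cv2.imwrite('pics/f4.png',im2)
E
python3 c.py|sed -n '/----/,$p'
```

```text
----
front edge (np.float64(-7.911360685964725), array([ 0.4679, -0.1138,  0.033 ]), array([ 0.6062, -0.133 ,  0.033 ]))
side edge (np.float64(-97.90139585202276), array([ 0.4679, -0.1138,  0.033 ]), array([ 0.4516, -0.2318,  0.033 ]))
slat (np.float64(-97.43643238966827), array([ 0.4795, -0.1192,  0.033 ]), array([ 0.4658, -0.224 ,  0.033 ]))
slat2 (np.float64(-97.32483390259559), array([ 0.514 , -0.1261,  0.033 ]), array([ 0.5091, -0.1643,  0.033 ]))
front edge s (np.float64(173.83891102322633), array([ 0.6208, -0.1263,  0.03  ]), array([ 0.4764, -0.1107,  0.03  ]))
side edge s (np.float64(81.43340911347043), array([ 0.5957, -0.2931,  0.03  ]), array([ 0.6208, -0.1263,  0.03  ]))
slats s (np.float64(83.64729362199918), array([ 0.5904, -0.2417,  0.033 ]), array([ 0.6025, -0.133 ,  0.033 ])) (np.float64(83.15837171449013), array([ 0.4685, -0.229 ,  0.033 ]), array([ 0.4814, -0.1213,  0.033 ]))
column back edge top (np.float64(-7.60948568568451), array([ 0.4589, -0.2798,  0.29  ]), array([ 0.5748, -0.2953,  0.29  ]))
```

View pics/f3.png

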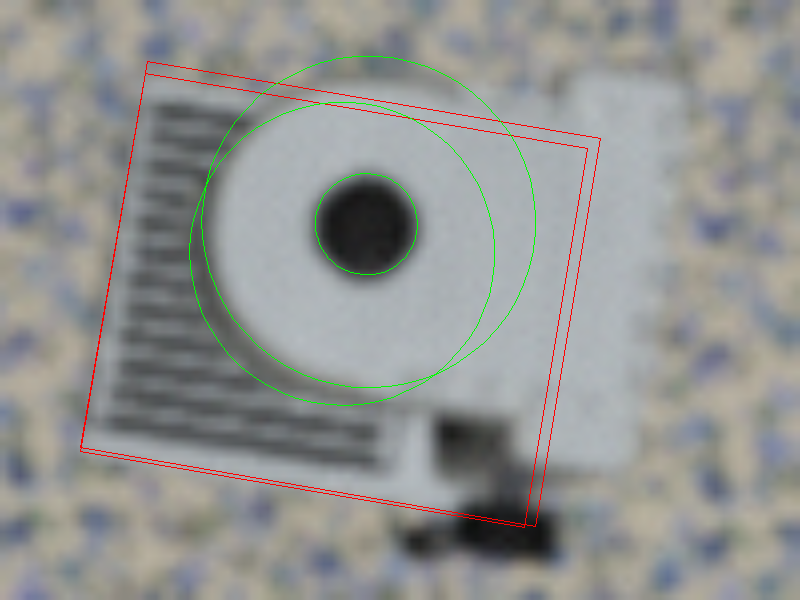

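View pics/f4.png

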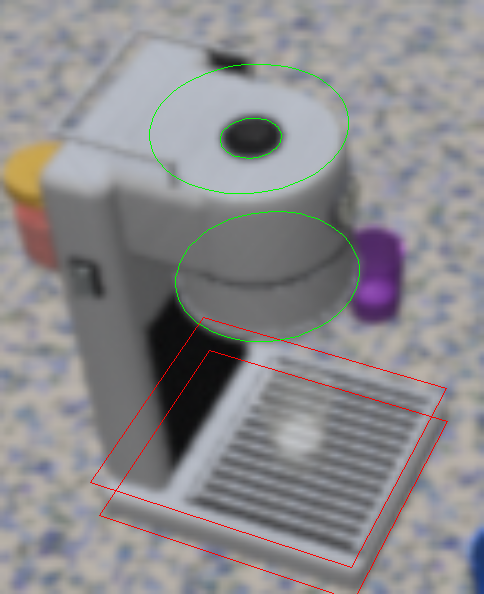

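```bash
cat > d.py <<'E'
from c import *
print('=====')
print('rim t',onz(t,Z1(527,250),.056), 'steel head scene ctr rim', onz(s,Z2(245,220),.056))
v=[.5405,.107,np.radians(-92)]
im=cv2.resize(cv2.cvtColor(t['image'],cv2.COLOR_RGB2BGR)[140:200,130:230],None,fx=8,fy=8)
im2=cv2.resize(cv2.cvtColor(s['image'],cv2.COLOR_RGB2BGR)[220:290,300:400],None,fx=8,fy=8)
for z,r in((.056,.030),(.052,.033),(0,.033)):
    P=[[r*np.cos(a),r*np.sin(a),z] for a in np.linspace(0,6.28,60)]
    for I,p,o,k in((im,t,(130,140),8),(im2,s,(300,220),8)):
      q=np.array([(proj(p,T(v,x))-o+.5)*k for x in P]).astype(int); cv2.polylines(I,[q],True,(0,255,0),1)
for z in(.0155,.0405):
    P=[[-.06,.013,z],[-.165,.013,z],[-.165,-.013,z],[-.06,-.013,z]]
    for I,p,o,k in((im,t,(130,140),8),(im2,s,(300,220),8)):
      q=np.array([(proj(p,T(v,x))-o+.5)*k for x in P]).astype(int); cv2.polylines(I,[q],True,(0,0,255),1)
cv2.imwrite('pics/f1.png',im);cv2.imwrite('pics/f2.png',im2)
E
python3 d.py|sed -n '/=====/,$p'
```

```text
=====
rim t [0.53775721 0.1000023  0.056     ] steel head scene ctr rim [0.54346847 0.10448901 0.056     ]
```

View pics/f1.png

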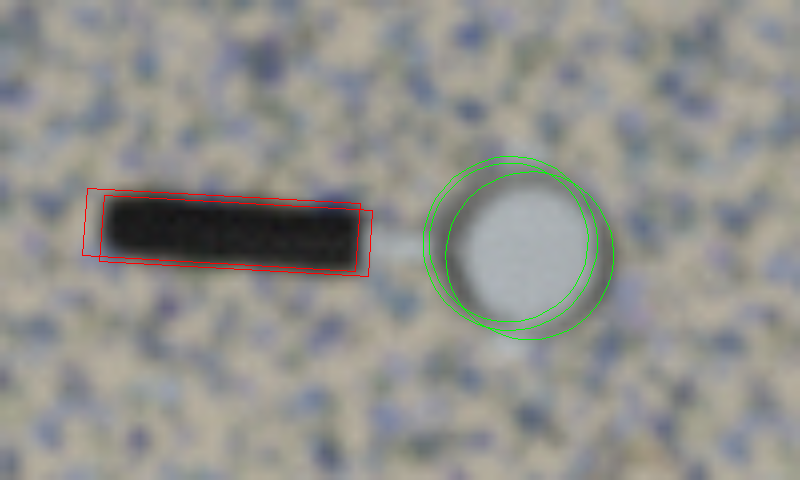

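View pics/f2.png

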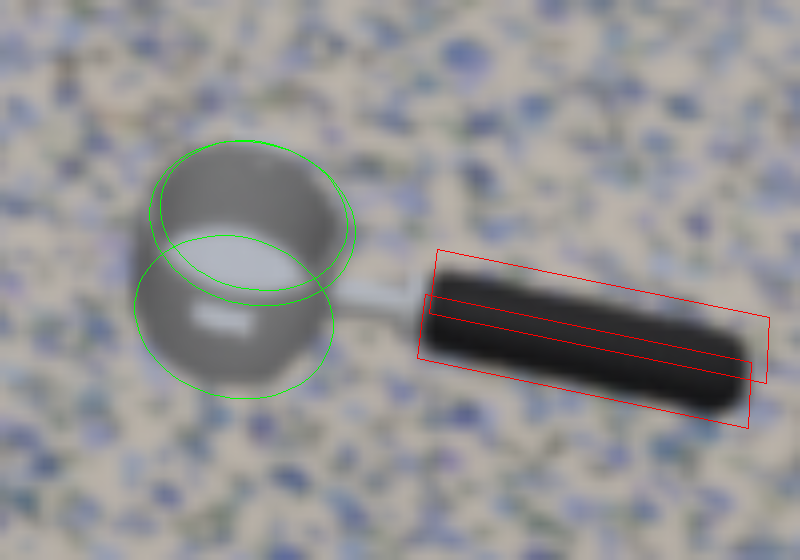

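Emit:
{"api": "drive_tool", "payload": {"targets": [[[-0.4,0,0,-0.13,0,0,1],[-0.4,0,0,-0.13,0,0,1],[-0.4,0,0,-0.13,0,0,1],[-0.4,0,0,-0.13,0,0,1],[-0.4,0,0,-0.13,0,0,1]]]}}

```text
time_s: 1.5
position: [0.2241, -0.5021, 0.3322]
tool_rot: [[0.0, 0.476, 0.88], [-0.0, 0.88, -0.476], [-1.0, -0.0, 0.0]]
ft_force: [-0.5, -0.5, -0.0]
grip_width: 0.0861
```

Emit:
{"api": "drive_tool", "payload": {"targets": [[[0,0,0,-0.115,0,0,1],[0,0,0,-0.115,0,0,1],[0,0,0,-0.115,0,0,1],[0,0,0,-0.112,0,0,1]]]}}

```text
time_s: 1.9
position: [0.2241, -0.5022, 0.3313]
tool_rot: [[-0.0, 0.039, 0.999], [0.0, 0.999, -0.039], [-1.0, 0.0, -0.0]]
ft_force: [0.5, -0.4, -0.1]
grip_width: 0.0854
```

Emit:
{"api": "drive_tool", "payload": {"targets": [[[0,0.7,0.28,0,0,0,1],[0,0.7,0.28,0,0,0,1],[0,0.7,0.28,0,0,0,1],[0,0.7,0.28,0,0,0,1],[0,0.7,0.28,0,0,0,1]]]}}

```text
time_s: 2.4
position: [0.3021, -0.329, 0.3314]
tool_rot: [[0.0, 0.044, 0.999], [-0.0, 0.999, -0.044], [-1.0, -0.0, 0.0]]
ft_force: [0.8, -0.7, 0.5]
grip_width: 0.0855
```

Emit:
{"api": "drive_tool", "payload": {"targets": [[[0,0.7,0.28,0,0,0,1],[0,0.7,0.28,0,0,0,1],[0,0.7,0.28,0,0,0,1],[0,0.7,0.28,0,0,0,1],[0,0.7,0.28,0,0,0,1]]]}}

```text
time_s: 2.9
position: [0.3797, -0.1572, 0.3315]
tool_rot: [[0.0, 0.044, 0.999], [-0.0, 0.999, -0.044], [-1.0, -0.0, 0.0]]
ft_force: [-0.4, -0.5, 0.4]
grip_width: 0.0852
```

Emit:
{"api": "drive_tool", "payload": {"targets": [[[0,0.7,0.28,0,0,0,1],[0,0.7,0.28,0,0,0,1],[0,0.7,0.28,0,0,0,1],[0,0.7,0.28,0,0,0,1],[0,0.7,0.28,0,0,0,1]]]}}

```text
time_s: 3.4
position: [0.4574, 0.0146, 0.3315]
tool_rot: [[0.0, 0.044, 0.999], [-0.0, 0.999, -0.044], [-1.0, -0.0, 0.0]]
ft_force: [0.2, -0.9, 0.4]
grip_width: 0.0854
```

Emit:
{"api": "drive_tool", "payload": {"targets": [[[0,0.7,0.26,0,0,0,1],[0,0.7,0.26,0,0,0,1],[0,0.7,0.26,0,0,0,1],[0,0.7,0.26,0,0,0,1],[0,0.7,0.26,0,0,0,1]]]}}

```text
time_s: 3.9
position: [0.53, 0.1866, 0.3314]
tool_rot: [[0.0, 0.044, 0.999], [0.0, 0.999, -0.044], [-1.0, 0.0, 0.0]]
ft_force: [1.3, -0.4, 0.4]
grip_width: 0.0852
```

Emit:
{"api": "drive_tool", "payload": {"targets": [[[0.4,0.77,0.256,0,0,0,1],[0.8,0,0,0,0,0,1],[0.8,0,0,0,0,0,1],[0.8,0,0,0,0,0,1],[0,0,0,0,0,0,1]]]}}

```text
time_s: 4.4
position: [0.5419, 0.2225, 0.1865]
tool_rot: [[-0.01, 0.044, 0.999], [-0.002, 0.999, -0.044], [-1.0, -0.002, -0.01]]
ft_force: [-0.6, -0.9, -0.3]
grip_width: 0.085
```

```bash
cat > look.py <<'E'
import sys
from h import *
import pickle
n=sys.argv[1]
s=get_image('scene');t=get_image('top')
pickle.dump((s,t),open('im_%s.pkl'%n,'wb'))
o=observe();print(o['time_s'],o['position'].round(4) if hasattr(o['position'],'round') else o['position'],o['q'],o['ft_force'],o['grip_width'])
bx=[int(x) for x in sys.argv[2:10]]
def z(p,b):
    im=cv2.cvtColor(p['image'],cv2.COLOR_RGB2BGR)[b[1]:b[3],b[0]:b[2]]
    f=min(390/(b[2]-b[0]),590/(b[3]-b[1])); return cv2.resize(im,None,fx=f,fy=f,interpolation=2)
a,b=z(s,bx[:4]),z(t,bx[4:]); H=max(a.shape[0],b.shape[0])
C=np.zeros((H,a.shape[1]+b.shape[1]+6,3),np.uint8);C[:a.shape[0],:a.shape[1]]=a;C[:b.shape[0],a.shape[1]+6:]=b
cv2.imwrite('pics/%s.png'%n,C)
E
python3 look.py g1 270 130 430 300 110 100 260 250
```

```text
4.5 [0.5446 0.223  0.1925] [ 1.07470401e+01  2.73147970e+01  7.18140266e+01 -1.17986282e-03
  8.08345352e+01  1.32689751e+01] [-0.51562699  0.06369426  0.83207466] 0.0847963972617078
```

View pics/g1.png

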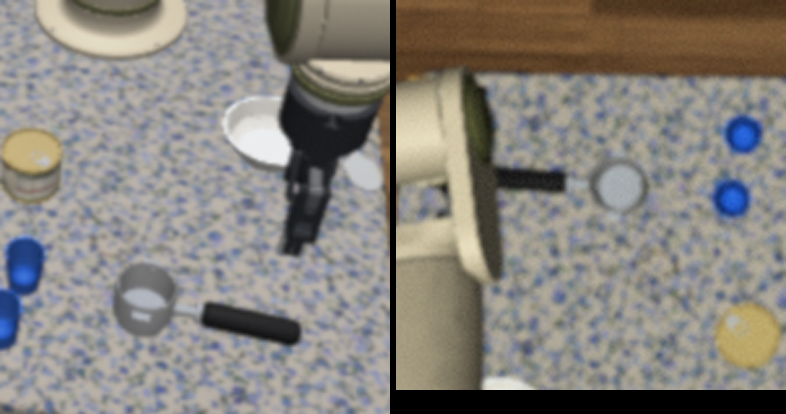

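```bash
python3 - <<'E'
import pickle
from h import *
s,t=pickle.load(open('im_g1.pkl','rb'))
I=np.hstack([s['image'][:, 130:512],t['image'][:,0:400]]);cv2.imwrite('pics/full1.png',cv2.cvtColor(I,cv2.COLOR_RGB2BGR))
print(proj(t,[.5446,.223,.19]),proj(t,[.5446,.223,.45]),proj(t,[0,0,.3]))
E
```

```text
[143.58332107 162.85029903] [113.21586111 149.95296448] [215.54251411 383.1913816 ]
```

View pics/full1.png

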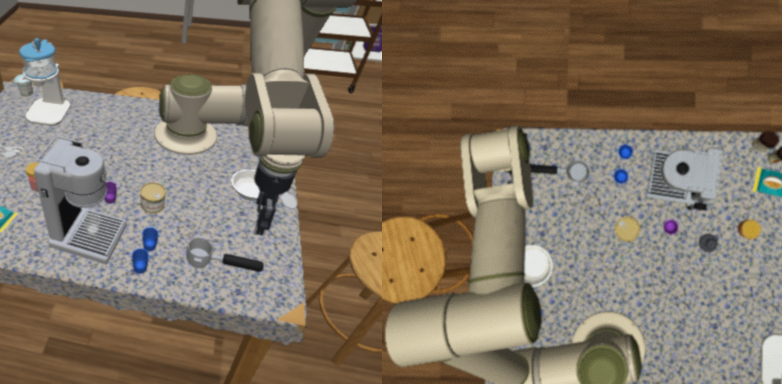

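Emit:
{"api": "drive_tool", "payload": {"targets": [[[0.8,0,0,0,0,0,1],[0.8,0,0,0,0,0,1],[0.8,0,0,0,0,0,1],[0.6,0,0,0,0,0,1],[0.3,0,0,0,0,0,1]]]}}

```text
time_s: 5.0
position: [0.5452, 0.223, 0.0265]
tool_rot: [[0.001, 0.044, 0.999], [0.0, 0.999, -0.044], [-1.0, 0.0, 0.001]]
ft_force: [0.3, 0.4, 0.3]
grip_width: 0.0851
```

Emit:
{"api": "drive_tool", "payload": {"targets": [[[0.2,0,0,0,0,0,1],[0.1,0,0,0,0,0,1],[0,0,0,0,0,0,1],[0,0,0,0,0,0,1]]]}}

```text
time_s: 5.4
position: [0.545, 0.2231, 0.0126]
tool_rot: [[0.002, 0.044, 0.999], [0.0, 0.999, -0.044], [-1.0, 0.001, 0.002]]
ft_force: [0.3, 0.7, 0.2]
grip_width: 0.0857
```

```bash
python3 look.py g2 280 180 430 300 110 100 260 250
```

```text
5.5 [0.5447 0.223  0.0124] [ 1.07515193e+01  3.90288963e+01  8.39785157e+01 -3.24570721e-04
  5.68866016e+01  1.32696892e+01] [-1.05690864 -0.19388057 -0.17615056] 0.0851952522079813
```

View pics/g2.png

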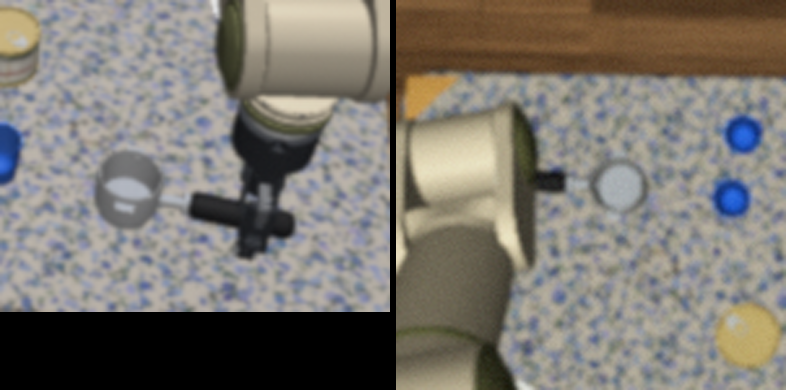

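Emit:
{"api": "drive_tool", "payload": {"targets": [[[0.05,0,0,0,0,0,1],[0,0,0,0,0,0,-1],[0,0,0,0,0,0,-1],[0,0,0,0,0,0,-1],[0,0,0,0,0,0,-1]]], "force": 100}}

```text
time_s: 6.0
position: [0.5442, 0.2229, 0.0089]
tool_rot: [[0.0, 0.044, 0.999], [0.0, 0.999, -0.044], [-1.0, 0.0, 0.0]]
ft_force: [1.0, 0.4, -0.4]
grip_width: 0.0284
```

Emit:
{"api": "drive_tool", "payload": {"targets": [[[0,0,0,0,0,0,-1],[0,0,0,0,0,0,-1],[0,0,0,0,0,0,-1],[0,0,0,0,0,0,-1],[0,0,0,0,0,0,-1]]], "force": 100}}

```text
time_s: 6.5
position: [0.5443, 0.2229, 0.0089]
tool_rot: [[0.0, 0.044, 0.999], [-0.0, 0.999, -0.044], [-1.0, 0.0, 0.0]]
ft_force: [0.4, 0.3, 1.1]
grip_width: 0.0245
```

Emit:
{"api": "drive_tool", "payload": {"targets": [[[-0.3,0,0,0,0,0,-1],[-0.6,0,0,0,0,0,-1],[-0.6,0,0,0,0,0,-1],[-0.6,0,0,0,0,0,-1],[-0.08,0,0,0,0,0,-1]]], "force": 100}}

```text
time_s: 7.0
position: [0.5454, 0.2233, 0.121]
tool_rot: [[0.006, 0.044, 0.999], [0.001, 0.999, -0.044], [-1.0, 0.002, 0.005]]
ft_force: [1.2, 0.2, -1.6]
grip_width: 0.0244
```

Emit:
{"api": "drive_tool", "payload": {"targets": [[[0,0,0,0,0,0,-1],[0,0,0,0,0,0,-1]]]}}

```text
time_s: 7.2
position: [0.5434, 0.2228, 0.1162]
tool_rot: [[-0.003, 0.044, 0.999], [-0.0, 0.999, -0.044], [-1.0, -0.0, -0.003]]
ft_force: [-0.3, 0.1, -2.5]
grip_width: 0.0244
```

```bash
python3 look.py g3 300 160 420 280 140 120 240 220
```

```text
7.3 [0.5435 0.2228 0.1162] [1.07462032e+01 3.14514936e+01 7.81244005e+01 3.93168259e-03
 7.05949932e+01 1.32718861e+01] [-0.73686702  0.9786897  -1.11448522] 0.024824373073729356
```

View pics/g3.png

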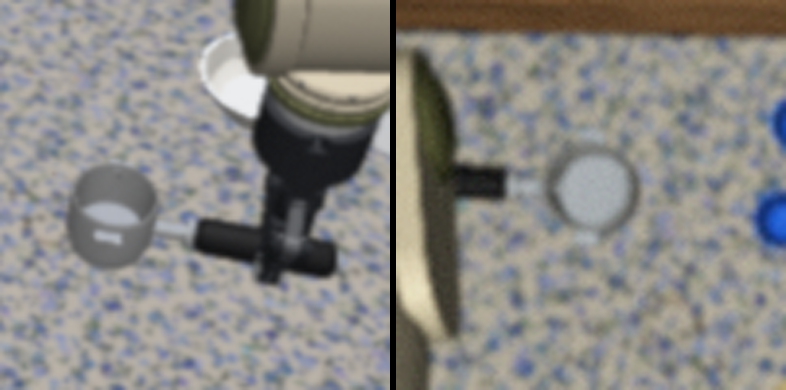

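```bash
cat > ov.py <<'E'
from h import *
import pickle
def overlay(n,tcp,th,d,sb,tb,out,extra=None):
    s,t=pickle.load(open('im_%s.pkl'%n,'rb'))
    dr=np.array([np.cos(th),np.sin(th)]); c=np.array(tcp[:2])-d*dr; z0=tcp[2]-.0089
    res=[]
    for p,b in((s,sb),(t,tb)):
        k=min(390/(b[2]-b[0]),590/(b[3]-b[1]))
        I=cv2.resize(cv2.cvtColor(p['image'],cv2.COLOR_RGB2BGR)[b[1]:b[3],b[0]:b[2]],None,fx=k,fy=k,interpolation=2)
        def pl(P,col):
            q=np.array([(proj(p,x)-np.array(b[:2])+.5)*k for x in P]).astype(int); cv2.polylines(I,[q],True,col,1)
        for z,r in((.056,.03),(.052,.033),(0,.033)):
            pl([[c[0]+r*np.cos(a),c[1]+r*np.sin(a),z0+z] for a in np.linspace(0,6.28,60)],(0,255,0))
        nn=np.array([-dr[1],dr[0]])
        for z in(.0155,.0405):
            pl([[*(c+l*dr+w*nn),z0+z] for l,w in((.06,.013),(.165,.013),(.165,-.013),(.06,-.013))],(0,0,255))
        for sg in(1,-1): pl([[*(c+sg*l*nn+w*dr),z0+.0465] for l,w in((.033,.0095),(.0405,.0095),(.0405,-.0095),(.033,-.0095))],(255,0,255))
        for r,z,cc in (extra or []): pl([[cc[0]+r*np.cos(a),cc[1]+r*np.sin(a),z] for a in np.linspace(0,6.28,60)],(0,255,255))
        res.append(I)
    H=max(i.shape[0] for i in res);C=np.zeros((H,786,3),np.uint8);C[:res[0].shape[0],:res[0].shape[1]]=res[0];C[:res[1].shape[0],396:396+res[1].shape[1]]=res[1][:,:390]
    cv2.imwrite('pics/'+out,C)
if __name__=='__main__':
    overlay('g3',[.5435,.2228,.1162],np.radians(87.5),.1185,[300,160,420,280],[140,120,240,220],'o3.png')
E
python3 ov.py
```

View pics/o3.png

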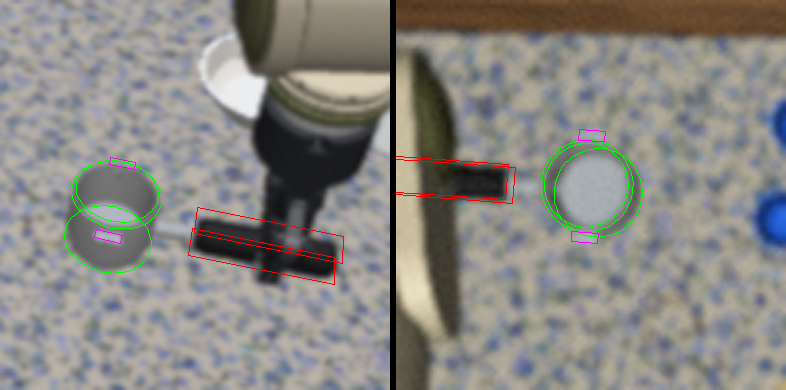

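Emit:
{"api": "drive_tool", "payload": {"targets": [[[0,0,0,0.1,0,0,-1],[0,0,0,0.13,0,0,-1],[0,0,0,0.13,0,0,-1],[0,0,0,0.13,0,0,-1],[0,0,0,0.13,0,0,-1]]]}}

```text
time_s: 7.8
position: [0.5438, 0.2228, 0.1167]
tool_rot: [[-0.002, 0.621, 0.784], [-0.0, 0.784, -0.621], [-1.0, -0.001, -0.001]]
ft_force: [0.2, 0.7, -2.1]
grip_width: 0.0247
```

Emit:
{"api": "drive_tool", "payload": {"targets": [[[0,0,0,0.13,0,0,-1],[0,0,0,0.13,0,0,-1],[0,0,0,0.13,0,0,-1],[0,0,0,0.13,0,0,-1],[0,0,0,0.13,0,0,-1]]]}}

```text
time_s: 8.3
position: [0.5439, 0.2228, 0.1167]
tool_rot: [[-0.002, 0.969, 0.249], [-0.0, 0.249, -0.969], [-1.0, -0.002, -0.0]]
ft_force: [-0.0, -0.7, -1.2]
grip_width: 0.0245
```

```bash
cat > go.py <<'E'
# usage: go.py phi dist_front zorigin   (desired head axis at dist in front of group axis)
import sys
from h import *
A=np.array([.531,-.1973]);MY=-97.3;D=.119
def need(phi,df,zo,A=A):
    o=observe();R=np.array(o['tool_rot']);p=np.array(o['position'])
    th=np.radians(MY+180-phi); m=np.radians(MY+180)
    c=A+df*np.array([np.cos(m),np.sin(m)])
    tgt=np.array([*(c+D*np.array([np.cos(th),np.sin(th)])),zo+.0089])
    cur=np.arctan2(R[1,1],R[0,1])
    print('t',o['time_s'],'pos',p.round(4),'theta',np.degrees(cur).round(2),'phi',(MY+180-np.degrees(cur)).round(2),'head',(p[:2]-D*R[:2,1]).round(4),'zo',round(p[2]-.0089,4),'F',np.round(o['ft_force'],1),'M',np.round(o['wrist_torque'],2))
    print('turn x',round(cur-th,4),'shift units (cur tool axes)',(R.T@(tgt-p)/.05).round(3),'world',(tgt-p).round(4))
    print('tilt',np.degrees(np.array([R[0,0],R[1,0],R[2,1],R[2,2]])).round(2))
if __name__=='__main__': need(*map(float,sys.argv[1:]))
E
python3 go.py 69 .17 .109
```

```text
t 8.3 pos [0.5439 0.2228 0.1167] theta 14.41 phi 68.29 head [0.4286 0.1932] zo 0.1078 F [-0.  -0.7 -1.2] M [ 0.02 -0.12  0.05]
turn x 0.0124 shift units (cur tool axes) [-0.027  1.297  4.944] world [ 0.1243 -0.2233  0.0012]
tilt [-0.1  -0.03 -0.1  -0.  ]
```

Emit:
{"api": "drive_tool", "payload": {"targets": [[[0,0.16,0.6,0,0,0,-1],[0,0.16,0.6,0,0,0,-1],[0,0.16,0.6,0,0,0,-1],[0,0.16,0.6,0,0,0,-1],[0,0.16,0.6,0,0,0,-1]]]}}

```text
time_s: 8.8
position: [0.6212, 0.0868, 0.1166]
tool_rot: [[-0.002, 0.967, 0.254], [0.0, 0.254, -0.967], [-1.0, -0.002, -0.0]]
ft_force: [-0.5, -0.6, -0.9]
grip_width: 0.0246
```

Emit:
{"api": "drive_tool", "payload": {"targets": [[[0,0.16,0.6,0,0,0,-1],[0,0.16,0.6,0,0,0,-1],[0,0.16,0.6,0.012,0,0,-1],[0,0,0,0,0,0,-1]]]}}

```text
time_s: 9.2
position: [0.6681, 0.0035, 0.1161]
tool_rot: [[-0.001, 0.971, 0.239], [-0.001, 0.239, -0.971], [-1.0, -0.001, 0.0]]
ft_force: [-1.0, 1.0, -2.6]
grip_width: 0.0247
```

```bash
python3 go.py 69 0 .109;python3 look.py g4 150 80 330 280 190 110 370 290
```

```text
t 9.2 pos [0.6681 0.0035 0.1161] theta 13.8 phi 68.9 head [ 0.5525 -0.0249] zo 0.1072 F [-1.   1.  -2.6] M [ 0.05 -0.14  0.01]
turn x 0.0017 shift units (cur tool axes) [-0.034 -1.24   3.25 ] world [-0.0215 -0.1726  0.0018]
tilt [-0.06 -0.04 -0.07  0.02]
9.3 [0.6667 0.0068 0.1164] [-9.57326957e+00  3.87170485e+01  6.35597034e+01  1.38336592e-02
  7.78493627e+01  6.64492237e+01] [ 0.16806284  0.65248839 -0.43089522] 0.0243867610018803
```

View pics/g4.png

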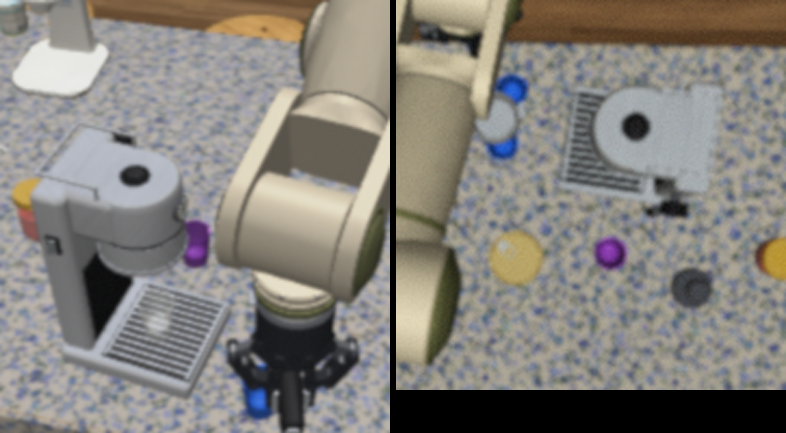

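```bash
python3 - <<'E'
import pickle
from h import *
s,t=pickle.load(open('im_g4.pkl','rb'))
k=390/180
for z in(.117,.15,.2,.25,.3,.35,.4,.45): print(z,((proj(s,[.6667,.0068,z])-[150,80]+.5)*k).round(), ((proj(t,[.6667,.0068,z])-[190,110]+.5)*k+[396,0]).round())
E
```

```text
0.117 [294. 403.] [475.  34.]
0.15 [295. 385.] [473.  29.]
0.2 [297. 355.] [469.  21.]
0.25 [299. 323.] [466.  13.]
0.3 [301. 288.] [462.   4.]
0.35 [304. 250.] [458.  -6.]
0.4 [306. 208.] [454. -17.]
0.45 [309. 161.] [449. -29.]
```

Emit:
{"api": "drive_tool", "payload": {"targets": [[[-0.03,-0.154,0.415,0,0,0,-1],[-0.03,-0.154,0.415,0,0,0,-1],[-0.03,-0.154,0.415,0,0,0,-1],[-0.03,-0.154,0.415,0,0,0,-1],[-0.03,-0.154,0.415,0,0,0,-1]]]}}

```text
time_s: 9.8
position: [0.6542, -0.1023, 0.1249]
tool_rot: [[-0.001, 0.97, 0.244], [0.001, 0.244, -0.97], [-1.0, -0.001, -0.001]]
ft_force: [0.3, 1.1, -1.5]
grip_width: 0.0247
```

Emit:
{"api": "drive_tool", "payload": {"targets": [[[0,-0.154,0.415,0,0,0,-1],[0,-0.154,0.415,0,0,0,-1],[0,-0.154,0.415,0,0,0,-1],[0,0,0,0,0,0,-1],[0,0,0,0,0,0,-1]]]}}

```text
time_s: 10.3
position: [0.6472, -0.1678, 0.1249]
tool_rot: [[-0.001, 0.97, 0.243], [0.001, 0.243, -0.97], [-1.0, -0.001, -0.001]]
ft_force: [-0.5, 0.5, -2.4]
grip_width: 0.0244
```

```bash
python3 go.py 69 0 .128;python3 look.py g5 150 80 330 280 190 110 370 290;python3 go.py 69 0 .128
```

```text
t 10.3 pos [ 0.6472 -0.1678  0.1249] theta 14.05 phi 68.65 head [ 0.5318 -0.1967] zo 0.116 F [-0.5  0.5 -2.4] M [ 0.06 -0.13  0.  ]
turn x 0.0061 shift units (cur tool axes) [-0.24  -0.018  0.021] world [-0.0006 -0.0013  0.012 ]
tilt [-0.05  0.05 -0.03 -0.06]
10.4 [ 0.6475 -0.1673  0.1252] [-2.46180064e+01  3.84356571e+01  6.25848682e+01  1.95880433e-02
  7.90193527e+01  5.12659641e+01] [-0.87553785  0.36023768 -1.42282986] 0.02454078598153974
t 10.4 pos [ 0.6475 -0.1673  0.1252] theta 14.11 phi 68.59 head [ 0.5321 -0.1964] zo 0.1163 F [-0.9  0.4 -1.4] M [ 0.08 -0.1  -0.01]
turn x 0.0072 shift units (cur tool axes) [-0.235 -0.026  0.03 ] world [-0.0009 -0.0018  0.0117]
tilt [-0.03  0.03 -0.02 -0.04]
```

View pics/g5.png

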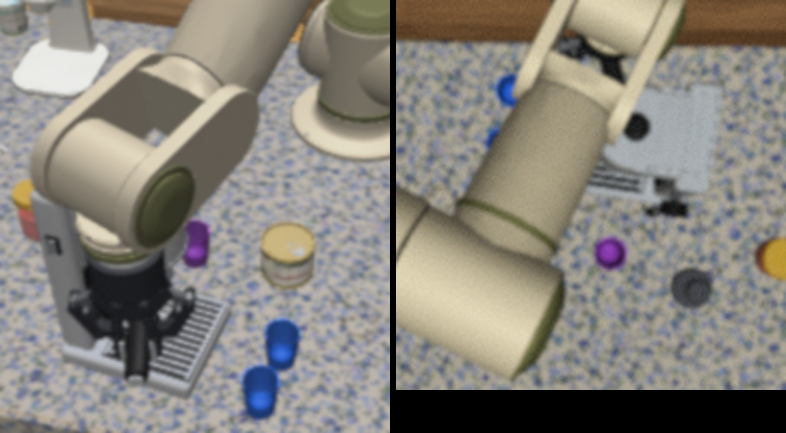

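Emit:
{"api": "drive_tool", "payload": {"targets": [[[-0.06,-0.02,0.03,0,0,0,-1],[-0.06,0,0,0,0,0,-1],[-0.06,0,0,0,0,0,-1],[-0.03,0,0,0,0,0,-1],[0,0,0,0,0,0,-1]]]}}

```text
time_s: 10.9
position: [0.647, -0.1705, 0.1361]
tool_rot: [[0.0, 0.97, 0.242], [-0.0, 0.242, -0.97], [-1.0, 0.0, 0.0]]
ft_force: [0.5, -0.4, -0.8]
grip_width: 0.0245
```

Emit:
{"api": "drive_tool", "payload": {"targets": [[[-0.03,0,0,0,0,0,-1],[0,0,0,0,0,0,-1],[-0.03,0,0,0,0,0,-1],[0,0,0,0,0,0,-1]]]}}

```text
time_s: 11.3
position: [0.6467, -0.1704, 0.1382]
tool_rot: [[-0.001, 0.97, 0.242], [0.001, 0.242, -0.97], [-1.0, -0.001, -0.001]]
ft_force: [-0.4, 1.0, -6.5]
grip_width: 0.0245
```

```bash
python3 go.py 69 0 .131
```

```text
t 11.3 pos [ 0.6467 -0.1704  0.1382] theta 14.02 phi 68.68 head [ 0.5312 -0.1992] zo 0.1293 F [-0.4  1.  -6.5] M [ 0.49 -0.54 -0.21]
turn x 0.0055 shift units (cur tool axes) [-0.033  0.005 -0.025] world [-0.0001  0.0012  0.0017]
tilt [-0.05  0.06 -0.03 -0.07]
```

Emit:
{"api": "drive_tool", "payload": {"targets": [[[-0.03,0,-0.02,0,0,0,-1],[0,0,0,0,0,0,-1],[0,0,0,0,0,0,-1]]]}}

```text
time_s: 11.6
position: [0.6465, -0.1695, 0.1408]
tool_rot: [[-0.0, 0.97, 0.242], [-0.0, 0.242, -0.97], [-1.0, -0.0, 0.0]]
ft_force: [-2.6, 2.3, -3.2]
grip_width: 0.0243
```

```bash
python3 go.py 69 0 .131
```

```text
t 11.6 pos [ 0.6465 -0.1695  0.1408] theta 14.02 phi 68.68 head [ 0.5311 -0.1983] zo 0.1319 F [-2.6  2.3 -3.2] M [ 0.3  -0.   -0.26]
turn x 0.0056 shift units (cur tool axes) [ 0.018  0.003 -0.007] world [ 0.0001  0.0004 -0.0009]
tilt [-0. -0. -0.  0.]
```

Emit:
{"api": "drive_tool", "payload": {"targets": [[[0,-0.015,-0.024,0,0,0,-1],[0,0,0,0,0,0,-1],[-0.03,0,0,0,0,0,-1],[0,0,0,0,0,0,-1]]]}}

```text
time_s: 12.0
position: [0.6458, -0.1689, 0.1423]
tool_rot: [[0.001, 0.97, 0.242], [-0.001, 0.242, -0.97], [-1.0, 0.001, 0.001]]
ft_force: [0.2, -0.5, -1.4]
grip_width: 0.0247
```

```bash
python3 go.py 69 0 .131
```

```text
t 12.0 pos [ 0.6458 -0.1689  0.1423] theta 14.03 phi 68.67 head [ 0.5304 -0.1978] zo 0.1334 F [ 0.2 -0.5 -1.4] M [ 0.02 -0.11 -0.01]
turn x 0.0057 shift units (cur tool axes) [0.049 0.014 0.008] world [ 0.0008 -0.0002 -0.0024]
tilt [ 0.05 -0.03  0.04  0.05]
```

Emit:
{"api": "drive_tool", "payload": {"targets": [[[-0.03,0,0,0,0,0,-1],[0,0,0,0,0,0,-1],[-0.03,0,0,0,0,0,-1],[0,0,0,0,0,0,-1]]]}}

```text
time_s: 12.4
position: [0.6457, -0.1688, 0.1451]
tool_rot: [[0.0, 0.97, 0.242], [-0.0, 0.242, -0.97], [-1.0, 0.0, 0.0]]
ft_force: [-0.3, 0.8, -2.7]
grip_width: 0.0243
```

```bash
python3 go.py 69 0 .131
```

```text
t 12.4 pos [ 0.6457 -0.1688  0.1451] theta 14.02 phi 68.68 head [ 0.5302 -0.1976] zo 0.1362 F [-0.3  0.8 -2.7] M [ 0.07 -0.15 -0.04]
turn x 0.0057 shift units (cur tool axes) [0.103 0.016 0.011] world [ 0.0009 -0.0004 -0.0052]
tilt [ 0.02 -0.01  0.02  0.01]
```

Emit:
{"api": "drive_tool", "payload": {"targets": [[[-0.03,0,0,0,0,0,-1],[0,0,0,0,0,0,-1],[-0.03,0,0,0,0,0,-1],[0,0,0,0,0,0,-1]]]}}

```text
time_s: 12.8
position: [0.6457, -0.1687, 0.148]
tool_rot: [[0.0, 0.97, 0.242], [-0.0, 0.242, -0.97], [-1.0, 0.0, 0.0]]
ft_force: [0.1, 0.2, -1.5]
grip_width: 0.0244
```

```bash
python3 go.py 69 0 .131
```

```text
t 12.8 pos [ 0.6457 -0.1687  0.148 ] theta 14.03 phi 68.67 head [ 0.5303 -0.1975] zo 0.1391 F [ 0.1  0.2 -1.5] M [ 0.07 -0.09 -0.  ]
turn x 0.0057 shift units (cur tool axes) [0.163 0.016 0.013] world [ 0.0009 -0.0004 -0.0081]
tilt [ 0.02 -0.    0.02  0.01]
```

Emit:
{"api": "drive_tool", "payload": {"targets": [[[-0.03,0,0,0,0,0,-1],[0,0,0,0,0,0,-1],[-0.02,0,0,0,0,0,-1],[0,0,0,0,0,0,-1]]]}}

```text
time_s: 13.2
position: [0.6457, -0.1687, 0.1505]
tool_rot: [[0.0, 0.97, 0.242], [-0.0, 0.242, -0.97], [-1.0, 0.0, 0.0]]
ft_force: [-0.2, -0.2, -1.3]
grip_width: 0.0245
```

```bash
python3 go.py 69 0 .142
```

```text
t 13.2 pos [ 0.6457 -0.1687  0.1505] theta 14.03 phi 68.67 head [ 0.5302 -0.1976] zo 0.1416 F [-0.2 -0.2 -1.3] M [ 0.07 -0.16 -0.02]
turn x 0.0057 shift units (cur tool axes) [-0.009  0.016  0.012] world [ 0.0009 -0.0004  0.0004]
tilt [ 0.01 -0.    0.01  0.01]
```

Emit:
{"api": "drive_tool", "payload": {"targets": [[[-0.02,0,0,0,0,0,-1],[0,0,0,0,0,0,-1],[-0.02,0,0,0,0,0,-1],[0,0,0,0,0,0,-1],[0,0,0,0,0,0,-1]]]}}

```text
time_s: 13.7
position: [0.6456, -0.1686, 0.1521]
tool_rot: [[-0.0, 0.97, 0.242], [0.0, 0.242, -0.97], [-1.0, -0.0, -0.0]]
ft_force: [-0.1, 0.9, -4.2]
grip_width: 0.0246
```

```bash
python3 go.py 69 0 .142
```

```text
t 13.7 pos [ 0.6456 -0.1686  0.1521] theta 14.03 phi 68.67 head [ 0.5302 -0.1975] zo 0.1432 F [-0.1  0.9 -4.2] M [ 0.19 -0.45  0.  ]
turn x 0.0057 shift units (cur tool axes) [0.023 0.017 0.014] world [ 0.001  -0.0005 -0.0012]
tilt [-0.01  0.01 -0.01 -0.02]
```

Emit:
{"api": "drive_tool", "payload": {"targets": [[[-0.016,0,0,0,0,0,-1],[-0.004,-0.0033,-0.1246,-0.0524,0,0,-1],[-0.004,-0.0033,-0.1246,-0.0524,0,0,-1],[0,0,0,0,0,0,-1],[0,0,0,0,0,0,-1]]], "force": 110}}

```text
time_s: 14.2
position: [0.6419, -0.1567, 0.1532]
tool_rot: [[-0.001, 0.94, 0.341], [0.001, 0.341, -0.94], [-1.0, -0.0, -0.001]]
ft_force: [-0.2, 0.5, -7.6]
grip_width: 0.0248
```

```bash
python3 go.py 62 0 .144
```

```text
t 14.2 pos [ 0.6419 -0.1567  0.1532] theta 19.95 phi 62.75 head [ 0.5301 -0.1973] zo 0.1443 F [-0.2  0.5 -7.6] M [ 0.22 -0.69  0.04]
turn x -0.013 shift units (cur tool axes) [ 0.006  0.018 -0.026] world [ 0.0004  0.0015 -0.0003]
tilt [-0.03  0.03 -0.02 -0.04]
```

Emit:
{"api": "drive_tool", "payload": {"targets": [[[-0.004,-0.0033,-0.1246,-0.0524,0,0,-1],[-0.004,-0.0033,-0.1246,-0.0524,0,0,-1],[-0.004,-0.0033,-0.1246,-0.0524,0,0,-1],[0,0,0,0,0,0,-1],[0,0,0,0,0,0,-1]]]}}

```text
time_s: 14.7
position: [0.6342, -0.1399, 0.1538]
tool_rot: [[-0.0, 0.875, 0.483], [0.001, 0.483, -0.875], [-1.0, -0.0, -0.001]]
ft_force: [1.2, -1.0, -8.5]
grip_width: 0.0243
```

```bash
python3 go.py 54 0 .144
```

```text
t 14.7 pos [ 0.6342 -0.1399  0.1538] theta 28.91 phi 53.79 head [ 0.53   -0.1974] zo 0.1449 F [ 1.2 -1.  -8.5] M [ 0.34 -0.78  0.06]
turn x 0.0036 shift units (cur tool axes) [0.018 0.018 0.015] world [ 0.0012 -0.0002 -0.0009]
tilt [-0.03  0.03 -0.01 -0.04]
```

Emit:
{"api": "drive_tool", "payload": {"targets": [[[-0.004,-0.0033,-0.1246,-0.0524,0,0,-1],[-0.004,-0.0033,-0.1246,-0.0524,0,0,-1],[-0.004,-0.0033,-0.1246,-0.0524,0,0,-1],[0,0,0,0,0,0,-1]]]}}

```text
time_s: 15.1
position: [0.6239, -0.1243, 0.1546]
tool_rot: [[-0.0, 0.788, 0.616], [0.0, 0.616, -0.788], [-1.0, 0.0, -0.0]]
ft_force: [1.0, -0.9, -9.9]
grip_width: 0.0243
```

```bash
python3 go.py 45 0 .144
```

```text
t 15.1 pos [ 0.6239 -0.1243  0.1546] theta 38.0 phi 44.7 head [ 0.5301 -0.1976] zo 0.1457 F [ 1.  -0.9 -9.9] M [ 0.36 -0.88  0.22]
turn x 0.0052 shift units (cur tool axes) [0.033 0.017 0.019] world [ 0.0013 -0.0002 -0.0017]
tilt [-0.    0.01  0.   -0.  ]
```

Emit:
{"api": "drive_tool", "payload": {"targets": [[[-0.004,-0.0033,-0.1246,-0.0524,0,0,-1],[-0.004,-0.0033,-0.1246,-0.0524,0,0,-1],[-0.004,-0.0033,-0.1246,-0.0524,0,0,-1],[0,0,0,0,0,0,-1]]]}}

```text
time_s: 15.5
position: [0.6113, -0.1106, 0.1551]
tool_rot: [[-0.0, 0.682, 0.731], [0.0, 0.731, -0.682], [-1.0, 0.0, -0.0]]
ft_force: [1.9, -1.8, -10.7]
grip_width: 0.0242
```

```bash
python3 go.py 36 0 .144
```

```text
t 15.5 pos [ 0.6113 -0.1106  0.1551] theta 46.96 phi 35.74 head [ 0.5301 -0.1975] zo 0.1462 F [  1.9  -1.8 -10.7] M [ 0.49 -0.97  0.28]
turn x 0.0046 shift units (cur tool axes) [0.044 0.016 0.021] world [ 0.0013 -0.0001 -0.0022]
tilt [-0.01  0.02  0.01 -0.02]
```

Emit:
{"api": "drive_tool", "payload": {"targets": [[[-0.004,-0.0033,-0.1246,-0.0524,0,0,-1],[-0.004,-0.0033,-0.1246,-0.0524,0,0,-1],[-0.004,-0.0033,-0.1246,-0.0524,0,0,-1],[0,0,0,0,0,0,-1]]]}}

```text
time_s: 15.9
position: [0.5967, -0.0988, 0.1558]
tool_rot: [[-0.0, 0.56, 0.828], [0.001, 0.828, -0.56], [-1.0, 0.001, -0.0]]
ft_force: [2.7, -1.6, -11.9]
grip_width: 0.0246
```

```bash
python3 go.py 27 0 .144
```

```text
t 15.9 pos [ 0.5967 -0.0988  0.1558] theta 55.94 phi 26.76 head [ 0.5301 -0.1974] zo 0.1469 F [  2.7  -1.6 -11.9] M [ 0.74 -0.99  0.34]
turn x 0.0043 shift units (cur tool axes) [0.057 0.011 0.025] world [ 0.0013 -0.0002 -0.0029]
tilt [-0.    0.04  0.03 -0.02]
```

Emit:
{"api": "drive_tool", "payload": {"targets": [[[0,-0.0033,-0.1246,-0.0524,0,0,-1],[0,-0.0033,-0.1246,-0.0524,0,0,-1],[0,-0.0033,-0.1246,-0.0524,0,0,-1],[0,0,0,0,0,0,-1]]]}}

```text
time_s: 16.3
position: [0.5804, -0.0895, 0.1559]
tool_rot: [[-0.0, 0.424, 0.906], [0.001, 0.906, -0.424], [-1.0, 0.001, -0.001]]
ft_force: [3.7, 0.6, -11.8]
grip_width: 0.0245
```

```bash
python3 go.py 18 0 .144
```

```text
t 16.3 pos [ 0.5804 -0.0895  0.1559] theta 64.94 phi 17.76 head [ 0.53   -0.1973] zo 0.147 F [  3.7   0.6 -11.8] M [ 0.98 -0.8   0.31]
turn x 0.0041 shift units (cur tool axes) [0.059 0.009 0.028] world [ 0.0014 -0.0002 -0.003 ]
tilt [-0.01  0.04  0.03 -0.03]
```

Emit:
{"api": "drive_tool", "payload": {"targets": [[[0,-0.0033,-0.1246,-0.0524,0,0,-1],[0,-0.001,-0.062,-0.026,0,0,-1],[0,0,0,0,0,0,-1],[0,0,0,0,0,0,-1]]]}}

```text
time_s: 16.7
position: [0.5719, -0.0861, 0.1558]
tool_rot: [[-0.0, 0.351, 0.936], [0.001, 0.936, -0.351], [-1.0, 0.0, -0.001]]
ft_force: [3.0, 0.5, -11.9]
grip_width: 0.0246
```

```bash
python3 go.py 12 0 .144
```

```text
t 16.7 pos [ 0.5719 -0.0861  0.1558] theta 69.44 phi 13.26 head [ 0.5301 -0.1975] zo 0.1469 F [  3.    0.5 -11.9] M [ 1.07 -0.7   0.35]
turn x -0.022 shift units (cur tool axes) [ 0.058  0.009 -0.036] world [-0.0015  0.0011 -0.0029]
tilt [-0.02  0.03  0.02 -0.03]
```

Emit:
{"api": "drive_tool", "payload": {"targets": [[[0,-0.001,-0.062,-0.026,0,0,-1],[0,0,0,0,0,0,-1],[0,-0.001,-0.062,-0.026,0,0,-1],[0,0,0,0,0,0,-1],[0,0,0,0,0,0,-1]]]}}

```text
time_s: 17.2
position: [0.566, -0.0835, 0.1559]
tool_rot: [[0.0, 0.301, 0.954], [0.001, 0.954, -0.301], [-1.0, 0.001, -0.0]]
ft_force: [5.7, 4.3, -11.2]
grip_width: 0.0245
```

```bash
python3 go.py 10 0 .144
```

```text
t 17.2 pos [ 0.566  -0.0835  0.1559] theta 72.51 phi 10.19 head [ 0.5302 -0.197 ] zo 0.147 F [  5.7   4.3 -11.2] M [ 1.56 -0.99  0.01]
turn x -0.0033 shift units (cur tool axes) [ 0.06  -0.002  0.009] world [ 0.0004 -0.0002 -0.003 ]
tilt [ 0.02  0.08  0.08 -0.01]
```

Emit:
{"api": "drive_tool", "payload": {"targets": [[[0,-0.001,-0.062,-0.026,0,0,-1],[0,0,0,0,0,0,-1],[0,0,0,0,0,0,-1]]]}}

```text
time_s: 17.5
position: [0.5637, -0.0825, 0.1561]
tool_rot: [[0.002, 0.277, 0.961], [0.002, 0.961, -0.277], [-1.0, 0.002, 0.002]]
ft_force: [8.4, 4.8, -12.9]
grip_width: 0.0242
```

```bash
python3 go.py 10 0 .144
```

```text
t 17.5 pos [ 0.5637 -0.0825  0.1561] theta 73.93 phi 8.77 head [ 0.5308 -0.1969] zo 0.1472 F [  8.4   4.8 -12.9] M [ 1.78 -1.41 -0.54]
turn x 0.0214 shift units (cur tool axes) [ 0.063 -0.008  0.058] world [ 0.0027 -0.0012 -0.0032]
tilt [0.13 0.1  0.13 0.09]
```

Emit:
{"api": "drive_tool", "payload": {"targets": [[[0,-0.001,-0.062,-0.026,0,0,-1],[0,0,0,0,0,0,-1],[0,0,0,0,0,0,-1]]]}}

```text
time_s: 17.8
position: [0.5623, -0.0822, 0.1569]
tool_rot: [[0.007, 0.252, 0.968], [0.0, 0.968, -0.252], [-1.0, 0.002, 0.006]]
ft_force: [15.9, 4.2, -10.9]
grip_width: 0.0247
```

```bash
python3 go.py 10 0 .144
```

```text
t 17.8 pos [ 0.5623 -0.0822  0.1569] theta 75.39 phi 7.31 head [ 0.5323 -0.1974] zo 0.148 F [ 15.9   4.2 -10.9] M [ 1.57 -2.05 -0.77]
turn x 0.0469 shift units (cur tool axes) [ 0.08  -0.008  0.085] world [ 0.004  -0.0015 -0.004 ]
tilt [0.39 0.03 0.12 0.37]
```

Emit:
{"api": "drive_tool", "payload": {"targets": [[[0.03,0,0.04,0.026,0,0,-1],[0,0,0,0,0,0,-1],[0,0,0,0,0,0,-1]]]}}

```text
time_s: 18.1
position: [0.5637, -0.0829, 0.1557]
tool_rot: [[0.005, 0.275, 0.961], [-0.001, 0.961, -0.275], [-1.0, 0.001, 0.005]]
ft_force: [11.3, 3.4, -6.0]
grip_width: 0.0245
```

```bash
python3 go.py 10 0 .144
```

```text
t 18.1 pos [ 0.5637 -0.0829  0.1557] theta 74.03 phi 8.67 head [ 0.5309 -0.1973] zo 0.1468 F [11.3  3.4 -6. ] M [ 1.05 -1.29  0.19]
turn x 0.0232 shift units (cur tool axes) [ 0.056 -0.001  0.056] world [ 0.0027 -0.0008 -0.0028]
tilt [ 0.3  -0.05  0.03  0.3 ]
```

Emit:
{"api": "drive_tool", "payload": {"targets": [[[0.025,0,0.02,0,0,0,-1],[0,0,0,0,0,0,-1],[0,0,0,0,0,0,-1]]]}}

```text
time_s: 18.4
position: [0.5639, -0.0831, 0.1548]
tool_rot: [[0.004, 0.275, 0.961], [-0.001, 0.961, -0.275], [-1.0, 0.0, 0.004]]
ft_force: [6.7, 5.1, -3.5]
grip_width: 0.0244
```

```bash
python3 go.py 10 0 .144
```

```text
t 18.4 pos [ 0.5639 -0.0831  0.1548] theta 74.01 phi 8.69 head [ 0.5312 -0.1975] zo 0.1459 F [ 6.7  5.1 -3.5] M [ 0.83 -0.58 -0.1 ]
turn x 0.0229 shift units (cur tool axes) [0.038 0.002 0.05 ] world [ 0.0024 -0.0006 -0.0019]
tilt [ 0.22 -0.06  0.    0.23]
```

Emit:
{"api": "drive_tool", "payload": {"targets": [[[0.005,0.012,0.02,0,0,0,-1],[0,0,0,0,0,0,-1],[0,0,0,0,0,0,0.3],[0,0,0,0,0,0,0.3],[0,0,0,0,0,0,0.3]]]}}

```text
time_s: 18.9
position: [0.5639, -0.0832, 0.1532]
tool_rot: [[0.0, 0.275, 0.961], [-0.001, 0.961, -0.275], [-1.0, -0.001, 0.0]]
ft_force: [0.3, 0.3, 0.3]
grip_width: 0.0554
```

```bash
python3 go.py 10 0 .144;python3 look.py g6 150 80 330 280 190 110 370 290
```

```text
t 18.9 pos [ 0.5639 -0.0832  0.1532] theta 74.02 phi 8.68 head [ 0.5311 -0.1976] zo 0.1443 F [0.3 0.3 0.3] M [-0.03  0.05 -0.01]
turn x 0.023 shift units (cur tool axes) [0.006 0.005 0.05 ] world [ 0.0025 -0.0005 -0.0003]
tilt [ 0.02 -0.04 -0.03  0.03]
19.0 [ 0.5639 -0.0831  0.153 ] [-2.02738141e+01  2.75973674e+01  7.83766956e+01 -1.59586940e-02
  7.40156265e+01 -4.28627482e+00] [ 0.14187623 -0.25395427  0.24534191] 0.05546672795866785
```

View pics/g6.png

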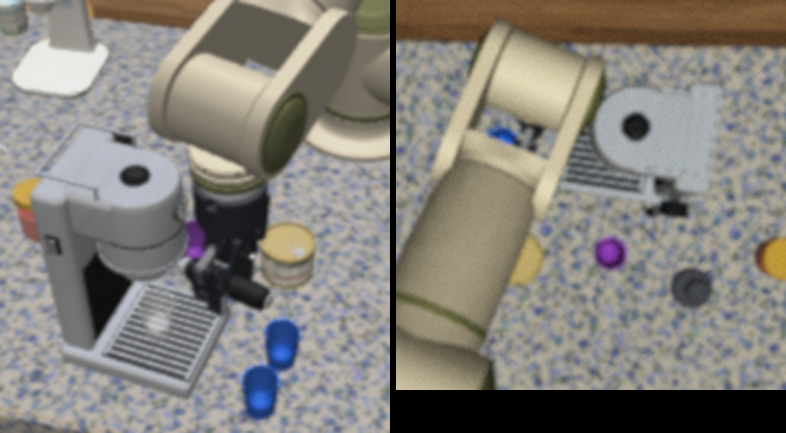

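Emit:
{"api": "drive_tool", "payload": {"targets": [[[-0.2,0,0,0,0,0,0.3],[-0.5,0,0,0,0,0,0.3],[-0.6,0,0,0,0,0,0.3],[-0.6,0,0,0,0,0,0.3],[-0.6,0,0,0,0,0,0.3]]]}}

```text
time_s: 19.5
position: [0.5637, -0.0829, 0.28]
tool_rot: [[0.001, 0.275, 0.961], [-0.0, 0.961, -0.275], [-1.0, -0.0, 0.001]]
ft_force: [0.4, 0.4, -0.2]
grip_width: 0.0556
```

Emit:
{"api": "drive_tool", "payload": {"targets": [[[-0.3,0.7,0,0,0,0,0.3],[0,0.7,0,0,0,0,0.3],[0,0.7,0,0,0,0,0.3],[0,0.7,0,0,0,0,0.3],[0,0.7,0,0,0,0,0.3]]]}}

```text
time_s: 20.0
position: [0.6122, 0.0867, 0.2939]
tool_rot: [[0.001, 0.275, 0.961], [-0.0, 0.961, -0.275], [-1.0, 0.0, 0.001]]
ft_force: [-0.1, -0.2, -0.2]
grip_width: 0.0557
```

```bash
python3 go.py 10 0 .144;python3 look.py g7 150 100 300 280 230 120 360 250
python3 - <<'E'
from ov import overlay
import numpy as np
# head model at group axis, zo .146
th=np.radians(74.0);c=np.array([.5302,-.1975])
overlay('g7',[*(c+.119*np.array([np.cos(th),np.sin(th)])),.146+.0089],th,.119,[150,140,290,260],[230,120,360,250],'o7.png')
E
```

```text
t 20.0 pos [0.6122 0.0867 0.2939] theta 74.02 phi 8.68 head [ 0.5795 -0.0277] zo 0.285 F [-0.1 -0.2 -0.2] M [ 0.01  0.   -0.01]
turn x 0.023 shift units (cur tool axes) [ 2.819 -3.529  0.054] world [-0.0458 -0.1704 -0.141 ]
tilt [ 0.05 -0.01  0.    0.05]
20.1 [0.6123 0.089  0.2933] [-2.69914427e+00  2.72794834e+01  5.52690219e+01  4.33206832e-02
  9.74255562e+01  1.30331509e+01] [ 0.29244066  0.08949901 -0.82660843] 0.05565437536612642
```

View pics/g7.png

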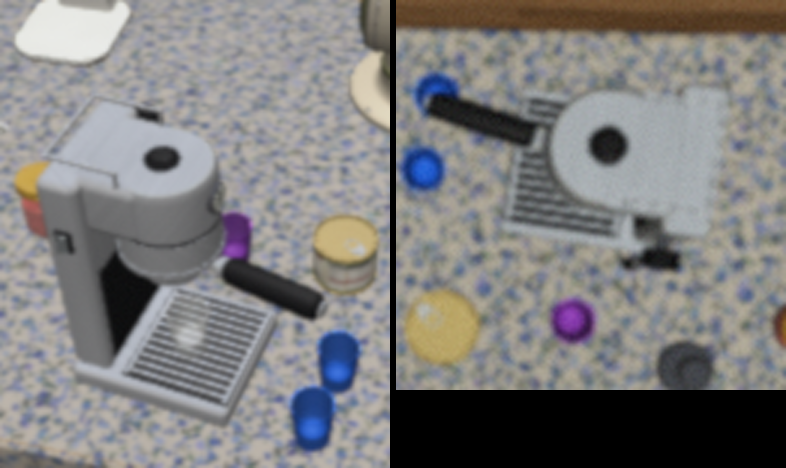

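View pics/o7.png

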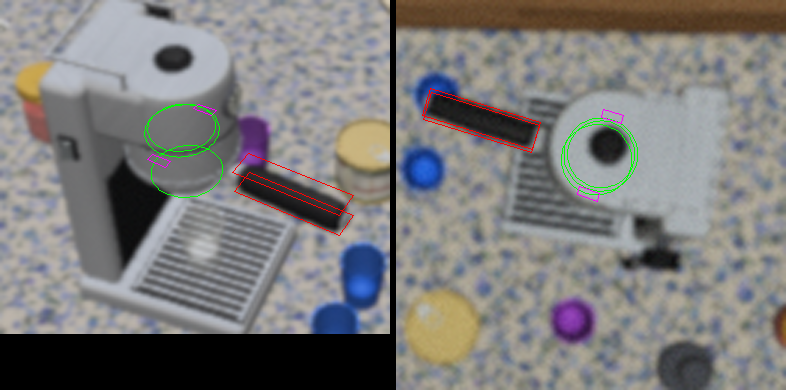

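```bash
python3 - <<'E'
import pickle
from h import *
s,t=pickle.load(open('im_g7.pkl','rb'))
for p,b in((t,(238,145,280,172)),(s,(230,195,280,225))):
    g=p['image'].max(2)[b[1]:b[3],b[0]:b[2]]; m=(g<55).astype(np.uint8)
    n,l,st,ce=cv2.connectedComponentsWithStats(m); k=1+st[1:,4].argmax(); ys,xs=np.nonzero(l==k)
    X=np.c_[xs+b[0],ys+b[1]].astype(float);c=X.mean(0);u,sv,v=np.linalg.svd(X-c);d=v[0];pr=(X-c)@d
    a,e=c+d*pr.min(),c+d*pr.max()
    A=onz(p,a,.174);E=onz(p,e,.174);print(st[k],A.round(4),E.round(4),np.degrees(np.arctan2(*(A-E)[[1,0]])),np.linalg.norm(A-E))
    if p is t: P=[a,e]
    else: Q=[a,e]
for i in(0,1):
  for j in (0,1): print(i,j,tri([ray(t,P[i]),ray(s,Q[j])]))
E
```

```text
[  3   7  36  16 272] [ 0.5763 -0.043   0.174 ] [ 0.549  -0.1361  0.174 ] 73.70784601566736 0.09704613812466022
[  6   5  37  22 366] [ 0.5508 -0.1376  0.174 ] [ 0.5809 -0.044   0.174 ] -107.84760787832445 0.09835349447745569
0 0 (array([ 0.58283945, -0.08406357,  0.22458982]), [np.float64(0.04078139095216012), np.float64(0.0407813909521602)])
0 1 (array([ 0.5770177 , -0.04373039,  0.16971475]), [np.float64(0.0009908432059534652), np.float64(0.0009908432059534933)])
1 0 (array([ 0.54942594, -0.13705765,  0.17273975]), [np.float64(0.0009424671260824639), np.float64(0.0009424671260825185)])
1 1 (array([ 0.54733767, -0.09444112,  0.12903102]), [np.float64(0.043236315940006376), np.float64(0.043236315940006376)])
```

```bash
python3 -c "
from h import *
print(close_job())"
```

```text
the job is handed in; nothing more can be done
None
```

The portafilter is locked into the group head and let go, and the job is handed in at about 20 s of the 64 s allowed.

- **Finding the gap:** I gripped it by the handle at 100 N and brought it under the group head about 69° left of the front. After a 1 mm sideways correction by feel, the lugs went straight up at the first angle I tried. The rim met the gasket about 1 mm higher than my camera-based estimate.
- **Turning home:** I turned it anticlockwise about 60°. Past about 9° left of the front, the sideways force jumped from 7 to about 14 N, above the 1 to 6 N that turning should take, so I took this as the hard stop. It also fits where the lugs went in.
- **After release:** I eased off the load, opened the gripper, then moved up and away. The pictures show the portafilter hanging from the group with its handle 9–10° left of straight out.
    - **Level:** the two views put the handle's ends at 0.170 and 0.173 m, which is level within measuring error.
    - **Angle:** they put the handle 0.3 to 1.9° off the gripper's last angle. I took this as picture error and did not push it again.
- **The other things:** the shot glass is still standing on the tray, and the arm did not touch the tin, jar or tamper. I judged this from the last pictures by eye, without measuring.

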